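# Unscrew the blue lid of a pin pot and set it on the carrier plate

### The arm

A 6-joint arm with a two-finger parallel gripper is mounted at the origin on a cart in front of the work surface, level with it; the furniture and walls round the work are solid. World frame = base frame: x ahead of the robot, y to its left, z up, the work surface at z = 0. Lengths are in m, angles in rad, forces in N, time in s.
With the tool pointing down it reaches from about 0.3 to 1 m from the base axis. Payload 5.1 kg.
Tool frame: the origin (TCP) lies midway between the tips of the shut fingers; the grasp point (between the pads) lies 19 mm behind it (hold_point_z is the distance from the TCP to the grasp point, in m); z points along the fingers, y is the direction in which the jaws open and shut (so a half turn about z gives the same grasp; the last joint's range is limited). The gripper opens to 95 mm and grips with 3 to 60 N. Pads are 20 mm wide; open, the fingers measure 119 mm over their backs; the gripper's body (75 mm by 180 mm) begins 59 mm behind the grasp point.
Start: joints at [-1.366, 0.124, 1.65, -0, 1.367, -0.083], TCP at [0.184, -0.623, 0.194] pointing down, gripper open.
Joint ranges: [-2.61, 2.61], [-1.02, 2.33], [0.03, 2.71], [-1.35, 4.49], [0.32, 2.68], [-2.91, 2.91]. Speed limits (rad/s): [2.57, 2.57, 3.14, 3.14, 3.14, 3.14].

### API

Orientations are given as a unit quaternion [x, y, z, w].
In Python, from station import goto, move_linear, move_joints, grip, dwell, ik, capture, MotionError, job_done, current_t, current_joint_positions, current_qd, current_tau, current_ee_pos, current_eef_rot, current_contact_force, current_torque, current_gripper_width, hold_point_z gives the robot as it stands. The module is installed in compiled form; this text tells all that it offers. Calls block until the motion is done:
- goto(position, orientation): joint-space move of the TCP to a pose.
- move_linear(position, frame=None, speed=0.15, force_limit=None): straight line of the TCP; frame=None keeps the orientation; speed is the mean speed in m/s. With force_limit (N) it stops when the force on the tool has changed by that much, and returns True; else False.
- move_joints(angles): joint-space move.
- grip(opening, effort=None): opening from 0.0 (shut) to 1.0 (fully open); effort is the grip in N (None keeps the last); returns when the fingers have stopped.
- dwell(seconds).
- ik(position, orientation): joint angles nearest the present ones, or None.
- capture(name): name is "side" or "top" or "wrist"; returns a dict with "pixels" (384x512x3 uint8, red, green, blue), "fx", "fy", "cx", "cy" (pixels), "k1" (the pictures are not rectified: a ray, as slopes to the right and down, at radius r is drawn at 1 + k1 r^2 times it, then the intrinsics apply), "world_to_cam" (4x4, takes a point from world to camera coordinates). Camera axes: x right, y up, looking along -z (the intrinsics and any distortion apply to the point x, -y, -z); pixel columns grow to the right and rows downward; lengths in m; the calibration is good to about 2 mm. A picture is of the moment at which its call begins. There is no depth.
A pose or a line that the arm cannot do raises MotionError and nothing moves.
- job_done(): hands the job in, once; it reports no verdict.
Readings, each from a call of its own:
- current_t(): time.
- current_joint_positions(): joint angles.
- current_qd(): joint speeds.
- current_tau(): joint torques, N m.
- current_ee_pos(): TCP position.
- current_eef_rot(): TCP orientation.
- current_contact_force(): force on the tool from outside, world axes, zero at the start.
- current_torque(): the same for the moment, N m.
- current_gripper_width(): opening from 0.0 (shut) to 1.0 (fully open).
Only numpy, scipy, OpenCV 4.12 (cv2) and the standard library are available. Lean on these libraries where they do the work, as an engineer would, in place of code of your own. Each camera call takes 0.05 s, during which the arm holds its last target.

### The job

Open the pin pot that has the blue lid: unscrew the lid about a quarter turn anticlockwise (seen from above) until its thread is free, lift it straight off, and set it down gently, upright, on the flat grey carrier plate. Leave the orange lid where it is on its own pot.

Things in the scene. Friction and masses are not known exactly. Their poses are not given: they have to be found in the camera images.
- blue_lid: Blue round ribbed screw lid, 48 mm across and 34 mm high, hollow in its lower 14 mm; 0.06 kg. Origin on its axis at its underside, z up, x along the white line on its top. Screwed on the blue-banded pot at the start, its top 92 mm above the table.
- blue_pot: White pot with blue band, 72 mm high, 54 mm across, its 84 mm square base bolted down. Origin: centre of underside, z up. Closed, the lid sits 58 mm above it, same axis, 2 mm side play, lid x 0 to 10 deg anticlockwise of pot x. Coarse quick thread, turns easily: holds the lid until its x is 72 deg anticlockwise of the pot's, then free up to a stop at 130 deg. Turning it 90 deg frees it.
- carrier: Flat rectangular carrier plate with a grey top, 80 mm (its x) by 260 mm (its y), 10 mm thick, lying loose on the table; about 0.4 kg. Origin at the centre of its underside, z up.
- orange_lid: Orange round ribbed screw lid, 48 mm across and 34 mm high, hollow in its lower 14 mm; 0.06 kg. Origin on its axis at its underside, z up, x along the white line on its top. Screwed on a like pot with an orange band: a bystander.

How it is judged:
By the outcome, as a careful person would: the job done as asked, in the order asked, and still so for the second after the job is handed in, with the robot touching nothing.
It also fails if it takes over 35 s, if anything falls off the work surface, if the arm or the gripper's body presses on something with over 40 N, if the wrist force passes 120 N, or if a joint passes its speed limit or range.

## Working session

There is one attempt and no reset: what is moved stays moved. The work goes in short steps, each a Python script; the robot and the scene stay as the last script left them, time stands still between calls to the robot, and variables do not carry over. Pictures are saved under pics/ and viewed, and the job is handed in when it is done.

```bash
mkdir -p pics; ls
cat > h.py <<'E'
import numpy as np, cv2
from station import *
def snap(n,f):
    c=capture(n); cv2.imwrite(f'pics/{f}.png',c['pixels'][:,:,::-1]); 
    np.savez(f'pics/{f}.npz',**c); return c
def ray(c,u,v):
    x=(u-c['cx'])/c['fx'];y=(v-c['cy'])/c['fy'];k=float(c['k1'])
    rd=np.hypot(x,y);r=rd
    for _ in range(30): r=rd/(1+k*r*r)
    s=r/rd if rd>0 else 1
    M=np.array(c['world_to_cam']);R=M[:3,:3];t=M[:3,3]
    d=R.T@np.array([x*s,-y*s,-1]);return -R.T@t,d/np.linalg.norm(d)
def atz(c,u,v,z):
    o,d=ray(c,u,v);return o+d*(z-o[2])/d[2]
def tri(rs):
    A=sum(np.eye(3)-np.outer(d,d) for o,d in rs);b=sum((np.eye(3)-np.outer(d,d))@o for o,d in rs)
    p=np.linalg.solve(A,b);return p,[np.linalg.norm((np.eye(3)-np.outer(d,d))@(p-o)) for o,d in rs]
def proj(c,p):
    M=np.array(c['world_to_cam']);q=M[:3,:3]@np.array(p)+M[:3,3];x,y=q[0]/-q[2],-q[1]/-q[2]
    f=1+float(c['k1'])*(x*x+y*y);return c['cx']+c['fx']*x*f,c['cy']+c['fy']*y*f
E
python3 - <<'E'
from h import *
for n in("side","top","wrist"):
    c=snap(n,n+'0');o,d=ray(c,256,192);print(n,o.round(3),d.round(3),c['fx'],c['k1'])
print(current_t(),current_ee_pos(),current_eef_rot(),hold_point_z() if callable(hold_point_z) else hold_point_z)
E
```

```text
pics
side [ 0.187 -1.1    0.364] [ 0.319  0.881 -0.349] 405.438020871779 -0.12710649050029646
top [ 0.344 -0.316  0.914] [ 0.137 -0.032 -0.99 ] 371.199292034074 -0.047836815642817415
wrist [ 0.262 -0.6    0.383] [-0.273 -0.08  -0.959] 274.4986468994367 -0.019001861662265997
0.15 [ 0.18435061 -0.62275616  0.19264703] [ 9.89666833e-01  1.43383714e-01 -4.81160902e-05 -8.17803042e-04] 0.0188
```

View pics/side0.png

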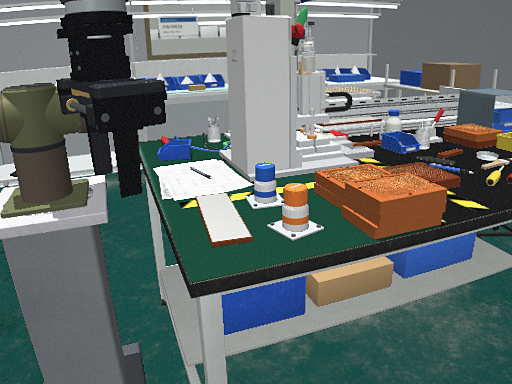

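View pics/top0.png

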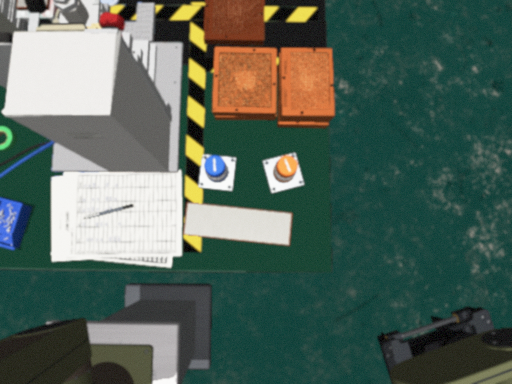

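View pics/wrist0.png

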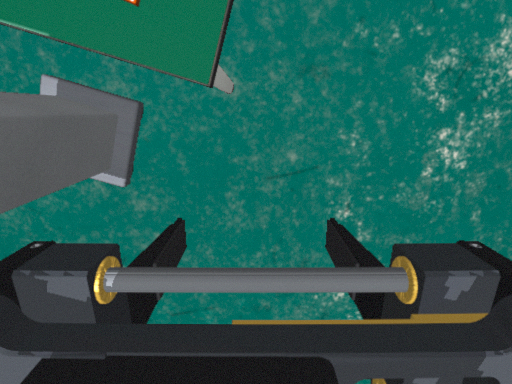

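Side view: blue lid at about (264,170), orange lid at (296,194), carrier around (223,218), and a tall white tower just behind the blue pot. Top view: blue lid (215,166), orange lid (287,166), carrier from (187,205) to (290,245). I'll zoom in for exact pixels.

Run:
```python
import cv2
a=cv2.imread('pics/top0.png')[140:260,170:310];cv2.imwrite('pics/top0z.png',cv2.resize(a,None,fx=5,fy=5,interpolation=cv2.INTER_CUBIC))
a=cv2.imread('pics/side0.png')[150:250,190:330];cv2.imwrite('pics/side0z.png',cv2.resize(a,None,fx=5,fy=5,interpolation=cv2.INTER_CUBIC))
```

```text
(no output)
```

View pics/top0z.png

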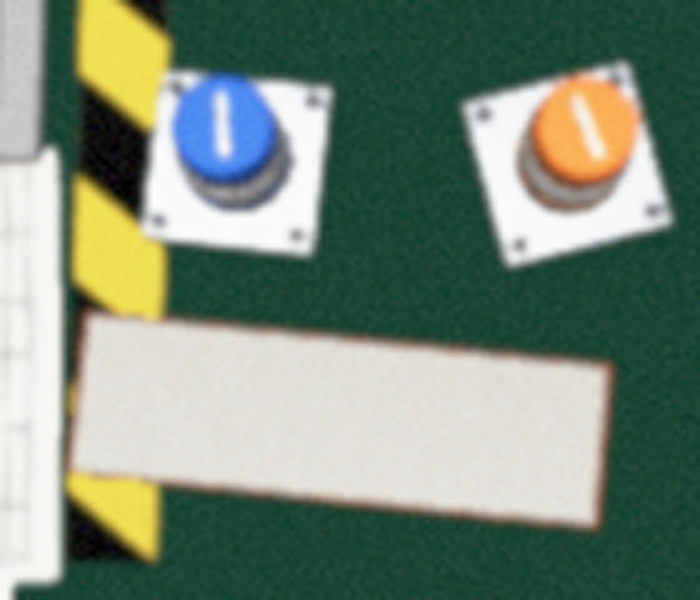

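View pics/side0z.png

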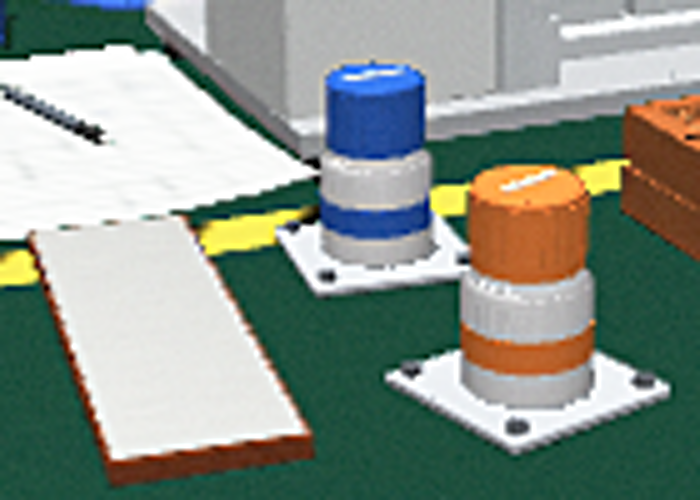

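Zoomed top view: blue lid's top centre at zoom (226,126) with its white line running up-down, blue pot base corners at zoom (168,72),(331,88),(312,257),(143,238), and carrier corners at (85,312),(612,362),(600,527),(70,472). Zoomed side view: blue lid's top ellipse centre at (375,77).

Run:
```python
from h import *
T=dict(np.load('pics/top0.npz'));S=dict(np.load('pics/side0.npz'))
tz=lambda p:((p[0]+.5)/5-.5+170,(p[1]+.5)/5-.5+140)
sz=lambda p:((p[0]+.5)/5-.5+190,(p[1]+.5)/5-.5+150)
def two(a,b):return tri([ray(T,*tz(a)),ray(S,*sz(b))])
print('blue',two((226,125),(375,77)))
print('orange',two((584,131),(528,186)))
l=[atz(T,*tz(p),.092)[:2] for p in((220,92),(224,158))];print('line',l,np.degrees(np.arctan2(*(l[0]-l[1])[::-1])))
P=[atz(T,*tz(p),.006)[:2] for p in((168,72),(331,88),(312,257),(143,238))]
print('base',np.mean(P,0),[np.degrees(np.arctan2(*(P[i]-P[j])[::-1])) for i,j in((0,3),(1,2),(0,1),(3,2))],[np.linalg.norm(P[i]-P[i-1]) for i in range(4)])
P=[atz(T,*tz(p),.01)[:2] for p in((85,312),(612,362),(600,527),(70,472))]
print('car',np.round(P,3),np.mean(P,0),[np.degrees(np.arctan2(*(P[i]-P[j])[::-1])) for i,j in((0,3),(1,2),(0,1),(3,2))])
print('carrier corners z',two((612,362),(310,436)),two((600,527),(110,462)))
# tower/sheet pos
for u,v in((180,170),(170,165),(105,155)):print(atz(T,u,v,.02))
```

```text
blue (array([ 0.51917466, -0.24894246,  0.09136349]), [np.float64(0.0007956017750394178), np.float64(0.0007956017750395362)])
orange (array([ 0.51944712, -0.41139618,  0.08980039]), [np.float64(0.0002697434373060647), np.float64(0.00026974343730610807)])
line [array([ 0.53501323, -0.24621129]), array([ 0.5046548, -0.2486293])] 4.553908409298921
base [ 0.51888947 -0.24881146] [np.float64(-7.00038177323234), np.float64(-5.584619772015203), np.float64(84.83234676934342), np.float64(84.04157914814418)] [np.float64(0.08473469072084103), np.float64(0.08197150115795744), np.float64(0.08585380022049313), np.float64(0.08406467598288393)]
car [[ 0.443 -0.175]
 [ 0.421 -0.434]
 [ 0.341 -0.427]
 [ 0.365 -0.17 ]] [ 0.39265836 -0.30158207] [np.float64(-3.7221752231292626), np.float64(-4.562268686546378), np.float64(85.04193796287173), np.float64(84.52890344273824)]
carrier corners z (array([ 0.41907257, -0.43302071,  0.00938406]), [np.float64(0.0020496074188919287), np.float64(0.0020496074188918988)]) (array([ 0.33989411, -0.42681074,  0.01090595]), [np.float64(0.0009505847191576971), np.float64(0.0009505847191576693)])
[ 0.52093013 -0.15845368  0.02      ]
[ 0.53319466 -0.13350393  0.02      ]
[0.55707732 0.02827469 0.02      ]
```

Run:
```python
from h import *
T=dict(np.load('pics/top0.npz'));S=dict(np.load('pics/side0.npz'))
a=cv2.imread('pics/top0.png')[20:185,0:200].copy();cv2.imwrite('pics/top0t.png',cv2.resize(a,None,fx=4,fy=4,interpolation=cv2.INTER_CUBIC))
a=cv2.imread('pics/side0.png')[0:200,200:340];cv2.imwrite('pics/side0t.png',cv2.resize(a,None,fx=3,fy=3,interpolation=cv2.INTER_CUBIC))
for z in(0.02,.04): print([atz(S,u,v,z).round(3) for u,v in((247,175),(289,169))])
```

```text
[array([ 0.526, -0.095,  0.02 ]), array([ 0.653, -0.093,  0.02 ])]
[array([ 0.506, -0.154,  0.04 ]), array([ 0.626, -0.152,  0.04 ])]
```

View pics/top0t.png

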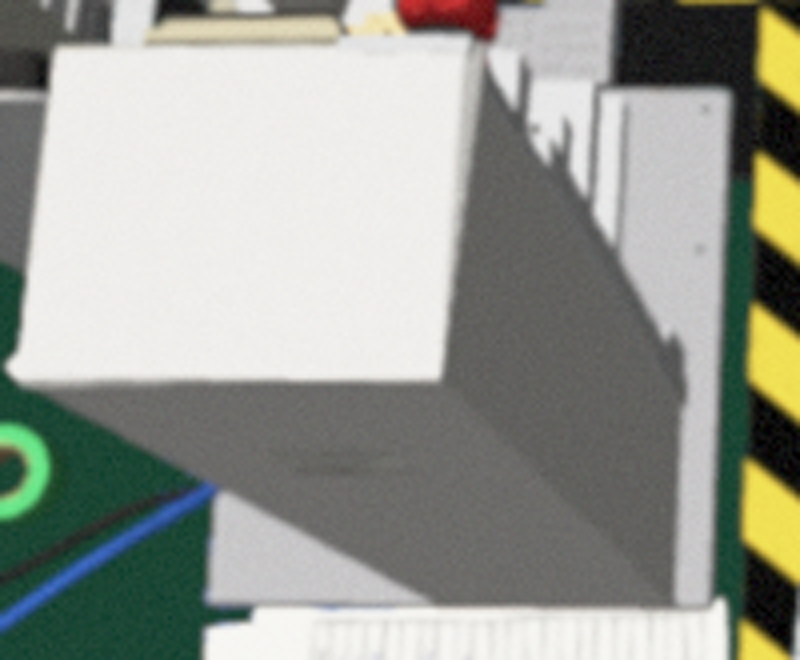

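View pics/side0t.png

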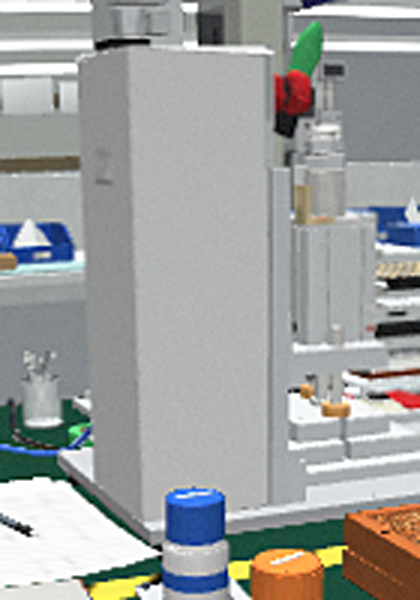

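Tower wall is at y ≈ -0.13, 12 cm from the lid. I'll pick a gripper yaw that keeps the camera side pointing away from it, then hover and measure with the wrist camera.

```bash
cat >> h.py <<'E'
def Q(deg):
    a=np.radians(deg)/2; return [float(np.cos(a)),float(np.sin(a)),0.,0.]
E
python3 - <<'E'
from h import *
q=ik([.519,-.249,.17],Q(-75));print(np.round(q,3))
print(np.round(ik([.519,-.249,.063],Q(-75)),3), np.round(ik([.519,-.249,.063],Q(15)),3))
t=current_t()
goto([.45,-.30,.20],Q(-75));snap('wrist','w1')
goto([.519,-.249,.17],Q(-75));snap('wrist','w2')
print(current_t()-t,current_t(),current_joint_positions(),current_ee_pos(),current_gripper_width())
E
```

```text
[-0.541 -0.023  1.843 -0.     1.322  2.339]
[-0.541  0.079  1.929 -0.     1.134  2.339] [-0.541  0.079  1.929 -0.     1.134  0.768]
2.5083 2.6583 [-5.40902735e-01 -2.28863351e-02  1.84307900e+00 -4.64725678e-04
  1.32173425e+00  2.33893635e+00] [ 0.51890664 -0.2493237   0.16990262] 1.00137787775678
```

View pics/w1.png

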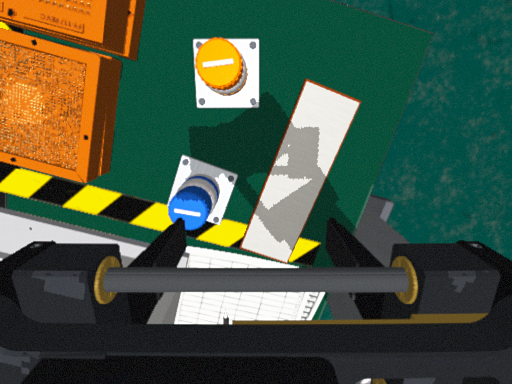

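View pics/w2.png

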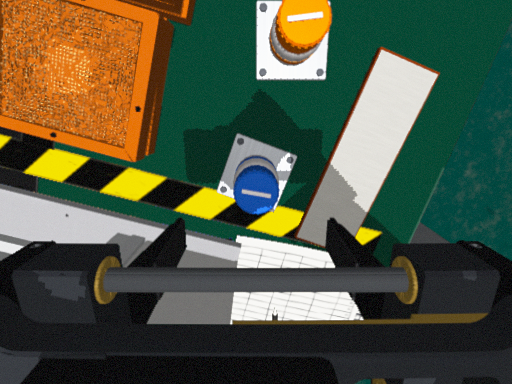

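w1: the blue lid's top centre is near (188,212). w2: it is near (257,193), midway between the open fingers, with nothing in the way. I'll triangulate with colour segmentation as a rough aid.

Run:
```python
from h import *
out=[]
for f,box in(('w1',(165,240,160,215)),('w2',(175,220,230,285))):
    c=dict(np.load(f'pics/{f}.npz'));im=c['pixels'].astype(int)
    r0,r1,c0,c1=box;s=im[r0:r1,c0:c1]
    m=(s.min(2)>150)
    m=cv2.connectedComponentsWithStats(m.astype(np.uint8))
    for i in range(1,m[0]):
        if m[2][i][4]>8: print(f,m[3][i]+[c0,r0],m[2][i])
    z=cv2.resize(im[r0-5:r1+5,c0-5:c1+5].astype(np.uint8)[:,:,::-1],None,fx=8,fy=8,interpolation=cv2.INTER_CUBIC);cv2.imwrite(f'pics/{f}z.png',z)
c1=dict(np.load('pics/w1.npz'));c2=dict(np.load('pics/w2.npz'))
print(tri([ray(c1,187,211.5),ray(c2,257,193)]))
for c in(c1,c2): print(proj(c,[.519,-.249,.092]))
```

```text
w1 [188.86846543 175.78920742] [  7   0  48  50 593]
w1 [208.09444444 202.77222222] [ 27  18  28  40 180]
w1 [186.84070796 212.05309735] [ 14  43  27   9 113]
w2 [231.20833333 186.06944444] [ 0  0  4 23 72]
w2 [280.         188.11278195] [ 42   0  13  36 133]
w2 [255.9  193.35] [ 12  15  29   8 100]
(array([ 0.51837418, -0.24910063,  0.0944247 ]), [np.float64(0.00032679493745664035), np.float64(0.0003267949374565652)])
(np.float64(187.0228487076049), np.float64(210.9821129257574))
(np.float64(256.28331218023584), np.float64(191.93702790145343))
```

Wrist views give (0.518,-0.249,0.094) against (0.519,-0.249,0.091) from the fixed cameras, so they agree. Next I descend, grip and turn.

Run:
```python
from h import *
print(move_linear([.519,-.249,.064],speed=.12,force_limit=8))
print(current_ee_pos(),current_contact_force())
grip(0.3,25)
print(current_gripper_width(),current_contact_force(),current_t())
snap('side','s3')
q0=np.array(current_joint_positions())
for i in range(1,7):
    q=q0.copy();q[5]-=np.radians(15*i);move_joints(list(q))
    F=np.array(current_contact_force());M=np.array(current_torque())
    print(i*15,F.round(1),M.round(2),round(current_gripper_width(),3),round(current_t(),2))
    if np.linalg.norm(F)>30: break
snap('top','t3');snap('wrist','w3');snap('side','s4')
```

```text
False
[ 0.51969158 -0.24950421  0.06505701] [-0.23828355 -0.17884966  0.75252389]
0.4900009068822003 [-0.03670799  0.21047881  0.60387534] 4.525
15 [ 0.2  0.1 -0.9] [ 0.14 -0.01 -0.  ] 0.495 4.93
30 [-0.1 -0.4 -0.5] [ 0.12 -0.01  0.02] 0.492 5.29
45 [-0.9 -0.2  1. ] [ 0.1  -0.03  0.02] 0.493 5.65
60 [ 0.4 -0.1 -0.5] [0.02 0.01 0.04] 0.495 6.01
75 [ 0.2 -0.1  0.4] [ 0.04  0.03 -0.01] 0.49 6.37
90 [0.3 0.1 0.4] [-0.01 -0.02  0.01] 0.492 6.72
```

Run:
```python
import cv2,numpy as np
a=cv2.imread('pics/w3.png');b=cv2.imread('pics/s4.png')[100:240,190:330]
cv2.imwrite('pics/m3.png',np.hstack([a[:,100:400],cv2.resize(b,(384,384),interpolation=cv2.INTER_CUBIC)]))
```

```text
(no output)
```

View pics/m3.png

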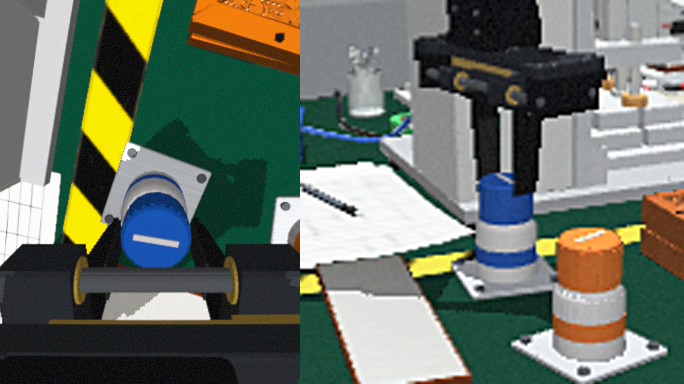

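The white line (about (156,240) in the left panel) has kept its angle relative to the gripper (nearly horizontal in the wrist image, as before), so the lid turned the full 90° with the jaws. Now I lift slowly with a force guard.

Run:
```python
from h import *
p=np.array(current_ee_pos());print(p)
s=move_linear(list(p+[0,0,.022]),speed=.05,force_limit=8)
print(s,current_ee_pos(),current_contact_force(),current_gripper_width())
if not s:
    s=move_linear(list(p+[0,0,.07]),speed=.12,force_limit=8)
    print(s,current_ee_pos(),current_contact_force(),current_t())
snap('side','s5');snap('wrist','w5')
a=cv2.imread('pics/w5.png');b=cv2.imread('pics/s5.png')[100:240,190:330]
cv2.imwrite('pics/m5.png',np.hstack([a[:,100:400],cv2.resize(b,(384,384),interpolation=cv2.INTER_CUBIC)]))
```

```text
[ 0.51895884 -0.24896709  0.0639726 ]
False [ 0.51905252 -0.24908235  0.08633256] [-0.48884132 -0.61619093 -0.32877136] 0.4861444990507864
False [ 0.51879665 -0.24888239  0.13373082] [-0.84293929  0.24773692 -0.23048227] 8.0167
```

View pics/m5.png

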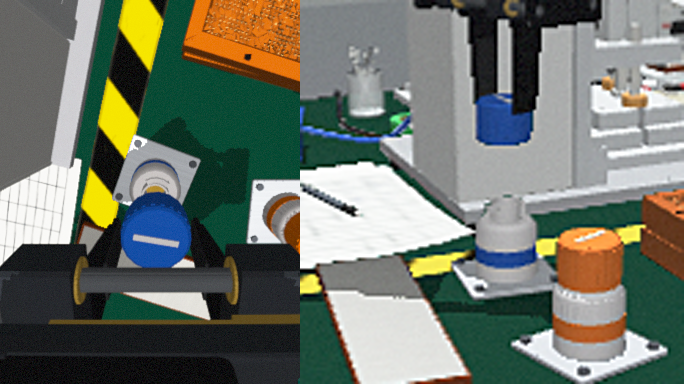

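The lid is off: it hangs upright in the jaws at right-panel (503,120), with the pot neck bare at (507,215). The carrier is unmoved, so I'll set the lid down on its centre.

Run:
```python
from h import *
move_linear([.393,-.302,.10],speed=.15)
move_linear([.393,-.302,.024],speed=.1,force_limit=6)
print(current_ee_pos(),current_contact_force())
s=move_linear([.393,-.302,.013],speed=.015,force_limit=2.5)
print(s,current_ee_pos(),current_contact_force(),current_t())
snap('side','s6')
b=cv2.imread('pics/s6.png')[100:260,170:330]
cv2.imwrite('pics/m6.png',cv2.resize(b,None,fx=4,fy=4,interpolation=cv2.INTER_CUBIC)[:600])
```

```text
[ 0.39352554 -0.30244762  0.02464292] [-0.09829803 -1.29388368 -0.83519124]
True [ 0.39298868 -0.30203136  0.01590384] [-0.26893138 -0.25297089  4.19741775] 10.675
```

View pics/m6.png

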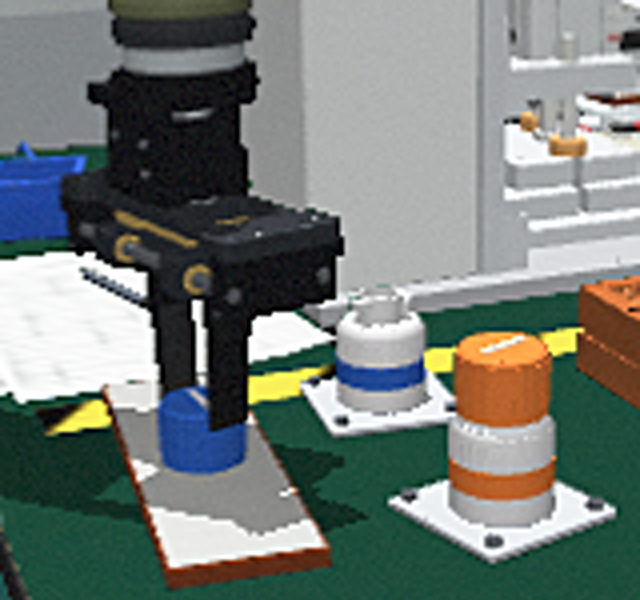

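Contact came at tip z = 0.016, exactly as expected (4 N), and the lid stands on the carrier at (203,430). I'll release, rise clear and check.

Run:
```python
from h import *
grip(0.85,10)
print(current_contact_force())
move_linear([.393,-.302,.06],speed=.06)
move_linear([.393,-.302,.16],speed=.15)
goto([.30,-.42,.22],Q(15))
dwell(.3)
T=snap('top','t7');S=snap('side','s7');snap('wrist','w7');print(current_t(),current_gripper_width(),current_contact_force())
a=cv2.imread('pics/t7.png')[130:270,150:330];b=cv2.imread('pics/s7.png')[120:260,180:330]
cv2.imwrite('pics/m7.png',np.vstack([cv2.resize(a,(380,296),interpolation=cv2.INTER_CUBIC),cv2.resize(b,(380,296),interpolation=cv2.INTER_CUBIC)]))
print('lid expected top px',proj(T,[.393,-.302,.044]),proj(S,[.393,-.302,.044]))
```

```text
[-0.20124966 -0.30288523 -1.1579975 ]
14.3583 0.8531310852508952 [-0.03696325 -0.29533293  0.6374552 ]
lid expected top px (np.float64(237.90864292778315), np.float64(222.2665354825601)) (np.float64(220.31102471899752), np.float64(199.29720709571944))
```

View pics/m7.png

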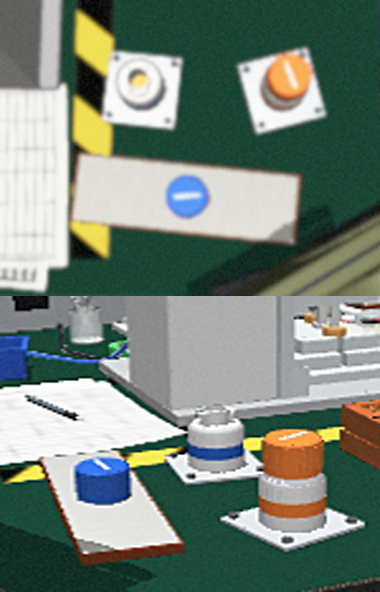

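View pics/w7.png

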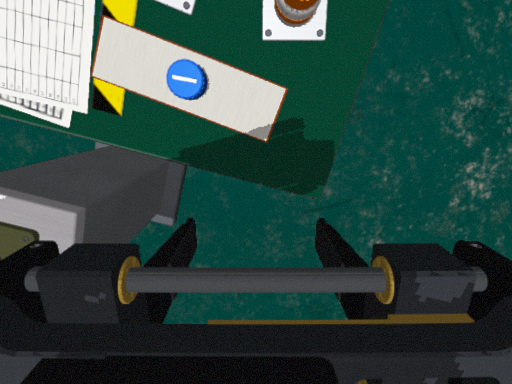

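The blue lid stands upright in the middle of the carrier (m7 (186,196), top view; w7 (187,79)). The blue pot is open, the orange lid is untouched, and the gripper is clear.

```bash
python3 -c "
from h import *
job_done();print(current_t())"
```

```text
the job is handed in; nothing more can be done
the job is handed in; nothing more can be done
```

The blue lid is off its pot and standing upright in the middle of the grey carrier plate. I handed the job in at about 14.4 s of the 35 s allowed; no verdict is reported.

- **Unscrewing:** I gripped the lid at 25 N and turned it 90° anticlockwise, with side forces under about 1.5 N. The white line kept its angle to the jaws, so the lid turned with them without slipping. It lifted off with no resistance.
- **Placing:** The lid touched down with the fingertips at z = 0.016, the height I expected, with about 4 N of contact force. I then released it and moved the arm clear.
- **Final checks:** The top, side and wrist pictures show the lid upright on the carrier, the blue pot open, the orange lid still on its pot and the carrier not visibly moved. The gripper is touching nothing.
- **Disagreements:** The lid-top height measured 91 mm from the fixed cameras and 94 mm from the wrist camera, against 92 mm in the text. That is about what a 2 mm calibration allows. No checks failed.

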